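# Index the stop of a tilting drill table by feel and stack two plates against it

## Robot

A 6-joint arm with a two-finger parallel gripper is mounted at the origin on a cart in front of the work surface, level with it; the furniture and walls round the work are solid. World frame = base frame: x ahead of the robot, y to its left, z up, the work surface at z = 0. Lengths are in m, angles in rad, forces in N, time in s.
With the tool pointing down it reaches from about 0.25 to 0.8 m from the base axis. Payload 3.9 kg.
Tool frame: the origin (TCP) lies midway between the tips of the shut fingers; the grasp point (between the pads) lies 19 mm behind it; z points along the fingers, y is the line along which they close (so a half turn about z gives the same grasp; the last joint's range is limited). The gripper opens to 85 mm and grips with 20 to 120 N. Pads are 22 mm wide; open, the fingers measure 114 mm over their backs; the gripper's body (76 mm by 85 mm) begins 54 mm behind the grasp point. The pads swing forward as they close: fully open they stand 13 mm farther back than shut.
Start: joints at [1.143, 0.26, -0.138, 1.173, 0, 1.571], TCP at [0.218, 0.478, 0.208] pointing down, gripper open.
Joint ranges: [-2.78, 2.78], [-0.83, 1.72], [-1.28, 1.37], [-1.9, 2.12], [-1.57, 1.48], [-3.14, 3.14]. Speed limits (rad/s): [2.57, 2.57, 3.14, 3.14, 3.14, 3.14].

## Interface

Orientations are given as a unit quaternion [x, y, z, w].
In Python, from workcell import readout, optics, robot, finder gives the robot as it stands.
- The arm moves only by the tool drive_tool, never from a script. Its argument "steps" is a list that holds one entry, the list of rows, each a list of 6 numbers: the shift along the tool's x, y, z as a fraction of full scale, then the turn, a rotation vector about the tool's x, y, z as a fraction of full scale. In form: [[[x, y, z, ax, ay, az], ...]]. A call has 1 to 20 rows; each row shifts and turns the commanded pose from where the row before left it, along the tool's axes as they then stand; what a row does not reach is not made up. Full scale, the value 1, is 0.5 m for a shift and 30 degrees for a turn. A row lasts 1/10 s, in which the tool goes at most 50 mm and 8.59 degrees, less where a joint would pass 70% of its speed; a pose out of reach is approached as far as the arm can. A call with a number of a shift or a turn outside -1 to 1 is refused whole. A call with a gripper value outside its range is refused whole. "fingers" is the closure, from 0 (fully open) to 1 (shut), set as the call begins (left out, the last holds). The fingers move at their own pace and stop on an object; "force" is the grip in N (left out, the last holds). Time passes only in rows, so rows that do not move let the fingers close. It gives the time, the measured TCP pose, the force, the opening and the grip force at its end, in the units of the state.
- readout.get_obs(): the state, without advancing time (a new reading comes with each control period).
- optics.snapshot(name): name is "scene" or "top"; returns a dict with "pixels" (480x640x3 uint8, blue, green, red), "vfov" (degrees; the focal length in pixels is half the picture's height over the tangent of half this angle, whatever the lens; pixels are square), "cx", "cy" (the principal point, pixels), "extrinsics" (4x4, takes a point from world to camera coordinates). Camera axes: x right, y down, z forward; pixel columns grow to the right and rows downward; lengths in m; the calibration is good to about 2 mm. A picture is of the moment at which its call begins. There is no depth.
- robot.finish_job(): hands the job in; it is judged then, once.
Trained networks look in the newest picture that a camera, given by its name, has taken for a name from the list of things; names that differ only in an ending like _2 or _b are one class to them, and where a whole thing is asked for, a point or a joint stands for the part that bears it (a point fixed in the world has none). Each returns a list of dicts, best first, with "p" (0 to 1); they miss things now and then, are a little off and sometimes report something else, mostly with a low value. They report only what shows in the picture. A call takes as long as a camera call.
- finder.search_frame(camera, target): "point" ([column, row] in pixels, amid what is visible of it).
The state is a dict: "time": time; "qpos": joint angles; "joint_vel": joint speeds; "joint_torque": joint torques, N m; "eef_pos": TCP position; "ee_rot": TCP orientation; "ft_force": force on the tool from outside, world axes, zero at the start; "moment": the same for the moment, N m; "grip_width": opening from 0.0 (shut) to 1.0 (fully open); "finger_force": force on a finger pad.
Only numpy, scipy, OpenCV 4.12 (cv2) and the standard library are available. Lean on these libraries where they do the work, as an engineer would, in place of code of your own. Each camera call takes 0.05 s, during which the arm holds its last target. There are 200 camera calls.

## Task

Set up the tilted drilling table for drilling two plates together: draw the stop uphill along its rail by the black barrel of its spring plunger, feel for the moment when the plunger's pin drops into the index notch hidden inside the rail, and stop there. Then lay the long plate flat on the tilted top with its short end against the stop, and the short plate on top of it with its short end against the stop too, both square and lying between the two scribed lines. Last, swing the keeper arm over the stack as far as it goes, and leave the other things on the bench where they are.

Things in the scene. Friction and masses are not known exactly. Their poses are not given: they have to be found in the camera images.
- tilt_table: fixed tilting drill table, grey foot plate 205 x 170 mm; origin under its centre, x the uphill direction seen from above. Its dark steel top leans 28 degrees towards the robot (low edge near, 50 mm up; 240 mm long up the slope, flat from 62 mm right to 93 mm left of mid-width). Two scribed lines run up it, 34 mm either side of the middle. A rail with the stop runs along its right side.
- stop_face (a point): foot of the uphill face of the table's stop, mid-way across the tilted top. x uphill along the slope, y across to the left, z square off the top. The stop is a bright steel bar 84 mm wide, 27 high, 12 thick, lying downhill of this point; a low arm (11 mm high) joins it to its slide block on the rail at the right.
- stop (a joint): travel of the stop uphill, m: starts between 0 and 0.012, limit 0.09. It stays where left (dragging takes about 7 N). One index notch, 10 mm wide for the 8 mm pin,, is hidden in the rail under the chip cover, somewhere between 0.03 and 0.075 of this travel; only there can the pin drop.
- plunger (a point): black round barrel of the index plunger, 25 mm thick, fixed to the stop's slide block 38 mm downhill and 82 mm right of stop_face, standing square off the slope; this point is on its axis, 14 mm under its top and 25 mm above the block. Axes as stop_face. Inside, a 5 N spring pushes the steel pin down on a strip hidden in the rail; the pin's 9 mm tail shows on the barrel's top.
- index_pin (a joint): how far the pin has dropped, m: about 0.0015 while it rides on the strip (tail 8 mm proud of the barrel), 0.0095 when fully dropped into the notch (tail flush). It then locks the stop (to about 1 mm either way), which can be felt as a hard stop.
- long_plate_center (a point): centre of the long aluminium plate, 104 x 54 x 10 mm, four small holes at the corners, lying loose on the bench; x along its length, y across, z through its thickness. Alike both ways round.
- short_plate_center (a point): centre of the short aluminium plate, 84 x 46 x 10 mm, two small holes on its middle line, lying loose on the bench; axes alike.
- keeper (a joint): swing of the keeper arm, rad: near 0 parked, pointing uphill along the left side; 1.571 at its end stop, pointing to the right across the top. Stiff: it stays where it is left (about 1.5 N at its knob).
- keeper_knob (a point): black upright pin on the end of the keeper arm, 14 mm thick, 21 high, square off the slope; this point is 9 mm under its top and 42 mm off the tilted top. The arm (14 mm wide, 7 thick) sweeps 23 mm above the top, 3 mm over the two stacked plates.
- keeper_pivot (a point): on the keeper's hinge axis (square off the slope), at the height of keeper_knob and 78 mm from it; 78 mm left of the middle of the top.
- bolt_m16: bystander, to be left alone: short thick bolt with a nut, 72 mm long, 24 thick, lying; origin under its centre
- tape_measure: bystander, to be left alone: yellow tape measure, 88 mm long, 62 high; origin under its centre
- marker: bystander, to be left alone: black and blue felt marker, 137 mm long, 20 thick, lying; origin under its centre

How it is judged:
By the outcome, as a careful person would: the job done as asked, in the order asked, and still so for the second after the job is handed in, with the robot touching nothing.
It also fails if it takes over 67 s, if anything falls off the work surface, if the arm or the gripper's body presses on something with over 40 N, if the wrist force passes 120 N, or if a joint passes its speed limit or range.

## Working session

There is one attempt and no reset: what is moved stays moved. The work goes in short steps, Python scripts to look and compute and a tool call to move; the robot and the scene stay as the last step left them, time stands still between calls to the robot, and variables do not carry over. Pictures are saved under pics/ and viewed, at most 10 in all, crops included, and the job is handed in when it is done.

Besides the shell and the picture viewer there is one more tool, called after "Call:" by a JSON object that holds its "fn" and its "kwargs". drive_tool: Moves the arm, as the interface text tells. Shift numbers are shares of 0.5 m and turn numbers shares of 30 degrees, none past 1 either way. Its arguments: {"type":"object","properties":{"steps":{"type":"array","items":{"type":"array","items":{"type":"array","items":{"type":"number"}}}},"fingers":{"type":"number"},"force":{"type":"number"}},"required":["steps"]}

```bash
mkdir -p pics
cat > h.py <<'E'
import numpy as np, cv2
from workcell import readout, optics, robot, finder
from scipy.spatial.transform import Rotation as R
def snap(n,f=None):
    s=optics.snapshot(n)
    if f: cv2.imwrite('pics/'+f,s['pixels'])
    return s
def K(s):
    f=240/np.tan(np.radians(s['vfov'])/2); return f,s['cx'],s['cy'],np.array(s['extrinsics'])
def proj(s,P):
    f,cx,cy,E=K(s); P=np.atleast_2d(P); c=P@E[:3,:3].T+E[:3,3]
    return np.c_[f*c[:,0]/c[:,2]+cx,f*c[:,1]/c[:,2]+cy]
def ray(s,p):
    f,cx,cy,E=K(s); d=np.array([(p[0]-cx)/f,(p[1]-cy)/f,1.])@E[:3,:3]
    return -E[:3,:3].T@E[:3,3], d/np.linalg.norm(d)
def onz(s,p,z):
    o,d=ray(s,p); return o+d*(z-o[2])/d[2]
def tri(rs):
    A=0;b=0
    for o,d in rs:
        M=np.eye(3)-np.outer(d,d);A=A+M;b=b+M@o
    return np.linalg.solve(A,b)
E
python3 - <<'E'
from h import *
a=snap('scene','s1.png');b=snap('top','t1.png')
for s in (a,b): print(K(s)[:3], ray(s,(320,240)))
for n in ['tilt_table','stop_face','stop','plunger','long_plate_center','short_plate_center','keeper_knob','keeper_pivot','bolt_m16','tape_measure','marker']:
    A=finder.search_frame('scene',n)[:2];B=finder.search_frame('top',n)[:2]
    print(n,[(np.round(x['point']),round(x['p'],2)) for x in A],[(np.round(x['point']),round(x['p'],2)) for x in B], end=' ')
    if A and B: print(tri([ray(a,A[0]['point']),ray(b,B[0]['point'])]).round(3),end='')
    print()
print(readout.get_obs())
E
```

```text
(np.float64(553.867221391073), 311.61805991887485, 252.19463438377352) (array([0.02010848, 0.05983214, 0.82873342]), array([ 0.53516455, -0.38154277, -0.75367368]))
(np.float64(460.473364964856), 308.8162138814256, 245.1908627886577) (array([ 0.33298242, -0.24039632,  0.98389077]), array([ 0.23230172, -0.03655854, -0.97195647]))
tilt_table [(array([250., 308.]), 0.75), (array([373., 258.]), 0.18)] [(array([260., 270.]), 0.57)] [ 0.501 -0.147  0.065]
stop_face [(array([297., 336.]), 0.74)] [(array([285., 305.]), 0.82)] [ 0.429 -0.193  0.036]
stop [(array([302., 333.]), 0.74)] [(array([290., 308.]), 0.67)] [ 0.422 -0.201  0.048]
plunger [(array([298., 332.]), 0.61)] [(array([288., 305.]), 0.67)] [ 0.429 -0.197  0.042]
long_plate_center [(array([370., 257.]), 0.91)] [(array([386., 255.]), 0.65)] [ 0.525 -0.421 -0.01 ]
short_plate_center [(array([371., 310.]), 0.72), (array([191., 258.]), 0.42)] [(array([353., 312.]), 0.97)] [ 0.404 -0.33   0.032]
keeper_knob [(array([189., 256.]), 0.78)] [(array([220., 226.]), 0.71)] [ 0.57  -0.089  0.168]
keeper_pivot [(array([190., 259.]), 0.84), (arr
[... 331 characters left out ...]
24]
{'time': 1.2, 'qpos': array([ 1.14296833e+00,  2.60031583e-01, -1.38084318e-01,  1.17271431e+00,
       -1.10047609e-05,  1.57080833e+00]), 'joint_vel': array([ 0.00025111, -0.00201337,  0.0010834 , -0.00014229,  0.00080775,
        0.00102493]), 'joint_torque': array([ 5.79264979e-04, -4.05617845e+01,  2.54238403e+01,  1.18459277e-03,
        1.96745549e-05, -4.25903238e-06]), 'eef_pos': array([0.21782044, 0.47767274, 0.20779368]), 'ee_rot': array([ 2.12292170e-01,  9.77206239e-01, -1.77229560e-05,  1.78072851e-06]), 'ft_force': array([-0.50576961,  0.38435185,  0.10074908]), 'moment': array([ 0.00759828, -0.03723568, -0.02588024]), 'finger_force': 0.0, 'grip_width': 0.9989493693242519}
```

View both.

Run:
```python
import cv2
for n,c in (('s1',(130,180,350,220)),('t1',(180,170,280,190))):
    i=cv2.imread(f'pics/{n}.png');x,y,w,h=c
    k=800/w if 800/w*h<600 else 600/h
    print(k);cv2.imwrite(f'pics/{n}c.png',cv2.resize(i[y:y+h,x:x+w],None,fx=k,fy=k,interpolation=cv2.INTER_CUBIC))
```

```text
2.2857142857142856
2.857142857142857
```

View pics/s1c.png

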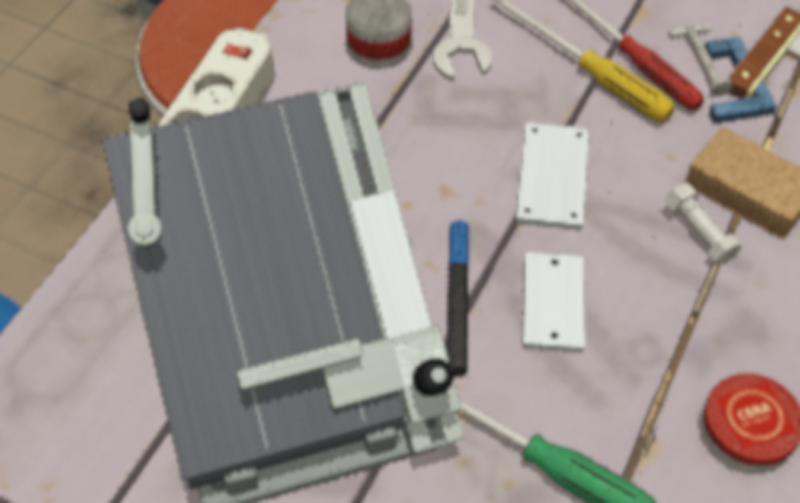

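View pics/t1c.png

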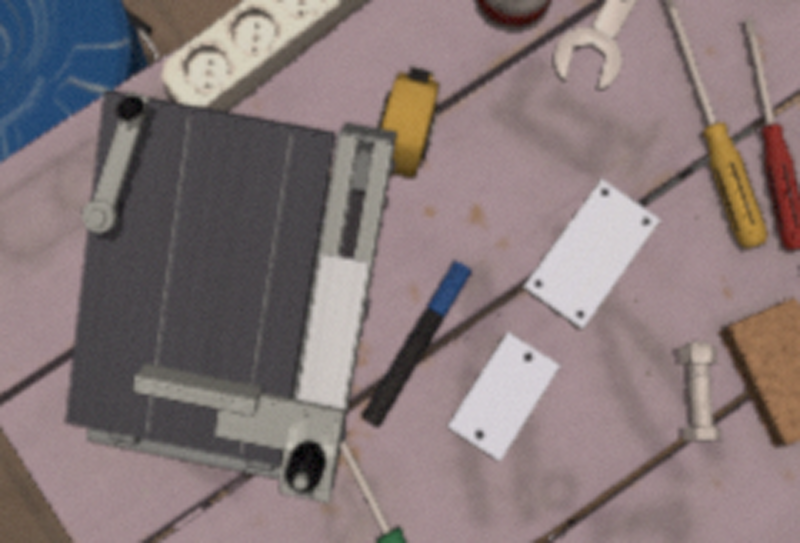

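```bash
cat > fit.py <<'E'
from h import *
from scipy.optimize import least_squares as LS
import pickle
a=snap('scene');b=snap('top')
for s in (a,b): s.pop('pixels')
pickle.dump((a,b),open('cam.pkl','wb'))
S=lambda p:np.array(p)/2.2857+[130,180]
T=lambda p:np.array(p)/2.857+[180,170]
c,s_=np.cos(np.radians(28)),np.sin(np.radians(28))
def Rt(y): return R.from_euler('z',y).as_matrix()@np.array([[c,0,-s_],[0,1,0],[s_,0,c]])
obs=[('s',S((105,142)),(.24,.093,0)),('s',S((188,478)),(0,.093,0)),('s',S((187,125)),(.24,.034,0)),('s',S((283,103)),(.24,-.034,0)),
('t',T((107,93)),(.24,.093,0)),('t',T((67,422)),(0,.093,0)),('t',T((189,118)),(.24,.034,0)),('t',T((291,135)),(.24,-.034,0)),
('s',S((240,371)),(0,.042,.027)),('s',S((360,341)),(0,-.042,.027)),('t',T((143,365)),(0,.042,.027)),('t',T((259,390)),(0,-.042,.027)),
('s',S((432,378)),(-.038,-.082,.05)),('t',T((304,466)),(-.038,-.082,.05))]
def P(q):
    out=[]
    for i,o in enumerate(obs):
        p=np.array(o[2])
        if i>=8: p[0]+=q[4]
        if i>=12: p[2]+=q[5]-.05
        out.append(np.array([q[0],q[1],q[3]])+Rt(q[2])@p)
    return out
def res(q):
    return np.concatenate([proj(a if o[0]=='s' else b,p)[0]-o[1] for o,p in zip(obs,P(q))]+[[(q[3]-.05)*1000]])
r=LS(res,[.4,-.15,0,.05,.05,.05],loss='soft_l1');q=r.x
print('low edge mid,yaw,z0,stop_u,barrel mid h',q.round(4),np.degrees(q[2]));print(res(q)[:-1].reshape(-1,2).round(1).tolist())
M=Rt(q[2]);O=np.array([q[0],q[1],q[3]])
k=tri([ray(a,S((138,105))),ray(b,T((131,104)))]);print('knob uvw',(M.T@(k-O)).round(4))
k=tri([ray(a,S((144,228))),ray(b,T((99,215)))]);print('pivot cap',(M.T@(k-O)).round(4))
for n,L,W,sc,tc in (('long',.104,.054,[(529,122),(588,126),(585,226),(518,220)],[(606,180),(660,217),(583,327),(524,288)]),
 ('short',.084,.046,[(527,252),(583,256),(583,349),(524,345)],[(510,332),(560,366),(501,460),(449,427)])):
    for nm,cam,f,pts in (('s',a,S,sc),('t',b,T,tc)):
        X=np.array([onz(cam,f(p),.01)[:2] for p in pts])
        d=(X[0]+X[1]-X[2]-X[3])/2;w=(X[1]+X[2]-X[0]-X[3])/2
        print(n,nm,X.mean(0).round(4),'len',np.linalg.norm(d).round(4),np.linalg.norm(w).round(4),'yaw',np.degrees(np.arctan2(d[1],d[0])).round(1),np.degrees(np.arctan2(w[1],w[0])).round(1)+90)
E
python3 fit.py
```

```text
low edge mid,yaw,z0,stop_u,barrel mid h [ 0.3873 -0.1156 -0.2768  0.0471  0.0619  0.0337] -15.858316771614598
[[-0.0, -0.0], [-1.5, 2.7], [0.7, -0.8], [-0.2, -0.3], [-0.7, 0.4], [-0.9, 1.1], [1.2, -2.5], [1.0, -1.6], [-0.7, -0.3], [0.4, -1.4], [-2.6, 2.8], [-0.5, 2.7], [1.0, -0.4], [0.5, -0.2]]
knob uvw [0.2475 0.0644 0.0458]
pivot cap [0.168  0.0793 0.032 ]
long s [ 0.5142 -0.418 ] len 0.1085 0.0527 yaw -40.7 -38.900000000000006
long t [ 0.5137 -0.4191] len 0.1048 0.0507 yaw -41.4 -39.69999999999999
short s [ 0.4129 -0.3393] len 0.0864 0.0444 yaw -38.3 -37.900000000000006
short t [ 0.4119 -0.3419] len 0.0829 0.0443 yaw -37.9 -38.0
```

```bash
cat > plan.py <<'E'
from h import *
import json,pickle
c,s_=np.cos(np.radians(28)),np.sin(np.radians(28))
YAW=-.2768
M=R.from_euler('z',YAW).as_matrix()@np.array([[c,0,-s_],[0,1,0],[s_,0,c]])
O=np.array([.3873,-.1156,.0485])
uvw=lambda u,v,w:O+M@np.array([u,v,w])
toU=lambda p:M.T@(np.array(p)-O)
def ori(z,y,ref=None):
    "tool z, closing line y; picks the half turn nearest ref"
    z=np.array(z)/np.linalg.norm(z);y=np.array(y)-z*np.dot(y,z);y/=np.linalg.norm(y)
    A=[R.from_matrix(np.c_[np.cross(k*y,z),k*y,z]) for k in(1,-1)]
    return min(A,key=lambda r:(ref.inv()*r).magnitude()) if ref is not None else A[0]
def cur():
    o=readout.get_obs(); return np.array(o['eef_pos']),R.from_quat(o['ee_rot'])
def rows(p0,r0,p1,r1,n=None):
    rv=(r0.inv()*r1).as_rotvec();d=p1-p0
    if n is None:n=int(np.ceil(max(np.linalg.norm(d)/.045,np.degrees(np.linalg.norm(rv))/8,1)))
    out=[]
    for i in range(n):
        ri=r0*R.from_rotvec(rv*i/n)
        out.append([float(x) for x in np.r_[(ri.inv().apply(d/n)/.5).round(4),(np.degrees(rv/n)/30).round(4)]])
    return out
def go(*pts):
    p,r=cur();L=[]
    for q in pts:
        p1,r1=np.array(q[0]),q[1]; L+=rows(p,r,p1,r1,q[2] if len(q)>2 else None);p,r=p1,r1
    print(len(L),json.dumps([L]));return L
E
python3 - <<'E'
from plan import *
a,b=pickle.load(open('cam.pkl','rb'))
S=lambda p:np.array(p)/2.2857+[130,180]
T=lambda p:np.array(p)/2.857+[180,170]
o=[ray(a,S((434,376))),ray(b,T((300,481)))]
t=tri(o);print('tail uvw',toU(t).round(4),t)
p,r=cur();r1=ori(-M[:,2],M[:,0],r)
go((uvw(.024,-.082,.12),r1,20))
print(uvw(.024,-.082,.12),r.as_matrix().round(2).tolist(),r1.as_matrix().round(2).tolist())
E
```

```text
tail uvw [ 0.0228 -0.08    0.0535] [ 0.36064774 -0.19119126  0.10650027]
20 [[[-0.0378, -0.0556, 0.0042, -0.0385, -0.0331, 0.1327], [-0.0415, -0.0529, 0.0038, -0.0385, -0.0331, 0.1327], [-0.045, -0.05, 0.0035, -0.0385, -0.0331, 0.1327], [-0.0483, -0.0468, 0.0033, -0.0385, -0.0331, 0.1327], [-0.0514, -0.0434, 0.0033, -0.0385, -0.0331, 0.1327], [-0.0542, -0.0398, 0.0034, -0.0385, -0.0331, 0.1327], [-0.0568, -0.036, 0.0036, -0.0385, -0.0331, 0.1327], [-0.0591, -0.0321, 0.0039, -0.0385, -0.0331, 0.1327], [-0.0611, -0.028, 0.0043, -0.0385, -0.0331, 0.1327], [-0.0628, -0.0238, 0.0049, -0.0385, -0.0331, 0.1327], [-0.0642, -0.0194, 0.0055, -0.0385, -0.0331, 0.1327], [-0.0653, -0.0151, 0.0063, -0.0385, -0.0331, 0.1327], [-0.0661, -0.0106, 0.0072, -0.0385, -0.0331, 0.1327], [-0.0666, -0.0062, 0.0082, -0.0385, -0.0331, 0.1327], [-0.0667, -0.0017, 0.0093, -0.0385, -0.0331, 0.1327], [-0.0665, 0.0027, 0.0104, -0.0385, -0.0331, 0.1327], [-0.0659, 0.0071, 0.0117, -0.0385, -0.0331, 0.1327], [-0.0651, 0.0114, 0.013, -0.0385, -0.0331, 0.1327], [-0.0639, 0.0156, 0.0144, -0.0385, -0.0331, 0.1327], [-0.0624, 0.0197, 0.0158, -0.0385, -0.0331, 0.1327]]]
[ 0.33108312 -0.18487404  0.16572103] [[-0.91, 0.41, -0.0], [0.41, 0.91, -0.0], [0.0, -0.0, -1.0]] [[0.27, 0.85, 0.45], [0.96, -0.24, -0.13], [-0.0, 0.47, -0.88]]
```

Call:
{"fn": "drive_tool", "kwargs": {"steps": [[[-0.0378,-0.0556,0.0042,-0.0385,-0.0331,0.1327],[-0.0415,-0.0529,0.0038,-0.0385,-0.0331,0.1327],[-0.045,-0.05,0.0035,-0.0385,-0.0331,0.1327],[-0.0483,-0.0468,0.0033,-0.0385,-0.0331,0.1327],[-0.0514,-0.0434,0.0033,-0.0385,-0.0331,0.1327],[-0.0542,-0.0398,0.0034,-0.0385,-0.0331,0.1327],[-0.0568,-0.036,0.0036,-0.0385,-0.0331,0.1327],[-0.0591,-0.0321,0.0039,-0.0385,-0.0331,0.1327],[-0.0611,-0.028,0.0043,-0.0385,-0.0331,0.1327],[-0.0628,-0.0238,0.0049,-0.0385,-0.0331,0.1327],[-0.0642,-0.0194,0.0055,-0.0385,-0.0331,0.1327],[-0.0653,-0.0151,0.0063,-0.0385,-0.0331,0.1327],[-0.0661,-0.0106,0.0072,-0.0385,-0.0331,0.1327],[-0.0666,-0.0062,0.0082,-0.0385,-0.0331,0.1327],[-0.0667,-0.0017,0.0093,-0.0385,-0.0331,0.1327],[-0.0665,0.0027,0.0104,-0.0385,-0.0331,0.1327],[-0.0659,0.0071,0.0117,-0.0385,-0.0331,0.1327],[-0.0651,0.0114,0.013,-0.0385,-0.0331,0.1327],[-0.0639,0.0156,0.0144,-0.0385,-0.0331,0.1327],[-0.0624,0.0197,0.0158,-0.0385,-0.0331,0.1327]]], "fingers": 0.15, "force": 50}}

```text
time: 3.3
eef_pos: [0.3307, -0.1866, 0.1661]
ee_rot: [0.775, 0.583, 0.146, 0.194]
ft_force: [0.2, -0.3, -0.3]
grip_width: 0.849
finger_force: 0.0
```

Run:
```python
from plan import *
a=snap('scene','s2.png');b=snap('top','t2.png')
i=np.hstack([cv2.resize(x['pixels'][y:y+150,k:k+100],None,fx=4,fy=4,interpolation=cv2.INTER_CUBIC) for x,k,y in((a,250,270),(b,230,260))])
cv2.imwrite('pics/c2.png',i)
p,r=cur();print(toU(p),(r.inv()*ori(-M[:,2],M[:,0],r)).as_rotvec(True))
```

```text
[ 0.02506078 -0.08546463  0.11999967] [ 0.09139083  0.25748991 -0.33755682]
```

View pics/c2.png

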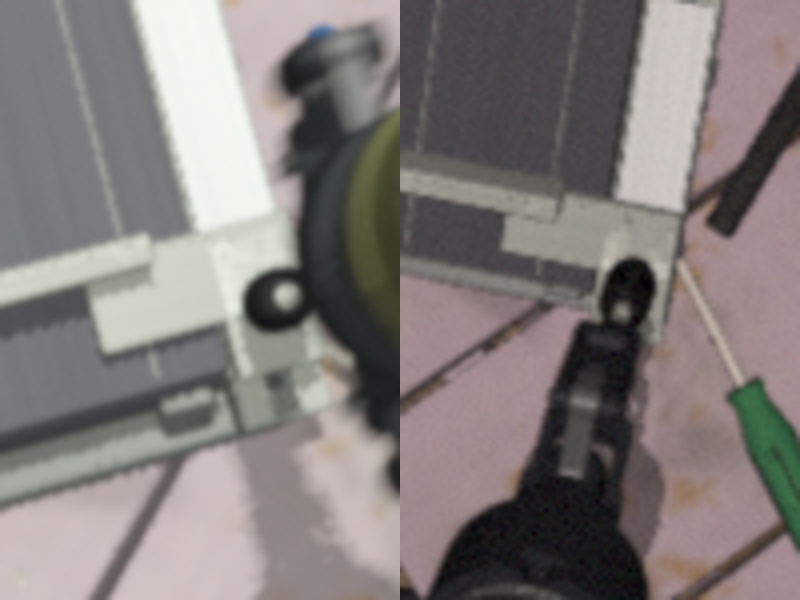

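Call:
{"fn": "drive_tool", "kwargs": {"steps": [[[0.007,-0.003,0.05,0.003,0.008,-0.011],[0,0,0.05,0,0,0],[0,0,0.05,0,0,0],[0,0,0.03,0,0,0],[0,0,0.02,0,0,0],[0,0,0.008,0,0,0]]]}}

```text
time: 4.0
eef_pos: [0.3773, -0.1929, 0.0721]
ee_rot: [0.772, 0.588, 0.146, 0.191]
ft_force: [-0.6, 0.7, -0.5]
grip_width: 0.854
finger_force: 0.0
```

Call:
{"fn": "drive_tool", "kwargs": {"steps": [[[0,0,0,0,0,0],[0,0,0,0,0,0],[0,0,0,0,0,0],[0,0,0,0,0,0],[0,0,0,0,0,0],[0,0,0,0,0,0]]], "fingers": 1, "force": 50}}

```text
time: 4.6
eef_pos: [0.378, -0.1943, 0.0742]
ee_rot: [0.772, 0.587, 0.147, 0.193]
ft_force: [-4.4, 2.0, 7.0]
grip_width: 0.248
finger_force: 48.6
```

Call:
{"fn": "drive_tool", "kwargs": {"steps": [[[0,0.002,-0.003,0,0,0],[0,0.004,0,0,0,0],[0,0.004,0,0,0,0],[0,0.004,0,0,0,0],[0,0.004,0,0,0,0],[0,0.004,0,0,0,0],[0,0.002,0,0,0,0]]]}}

```text
time: 5.3
eef_pos: [0.3868, -0.1966, 0.0797]
ee_rot: [0.773, 0.588, 0.146, 0.191]
ft_force: [1.9, -2.3, -13.9]
grip_width: 0.246
finger_force: 52.1
```

```bash
cat > st.py <<'E'
from plan import *
o=readout.get_obs();print('uvw',toU(o['eef_pos']).round(4),'F',(M.T@o['ft_force']).round(1),o['finger_force'],o['grip_width'])
E
python3 - <<'E'
from plan import *
import st
a=snap('scene')
cv2.imwrite('pics/c3.png',cv2.resize(a['pixels'][260:400,230:370],None,fx=4,fy=4,interpolation=cv2.INTER_CUBIC))
E
```

```text
uvw [ 0.0338 -0.0781  0.0174] F [ -4.4  -1.7 -13.5] 52.138386368751526 0.24618143538900933
```

View pics/c3.png

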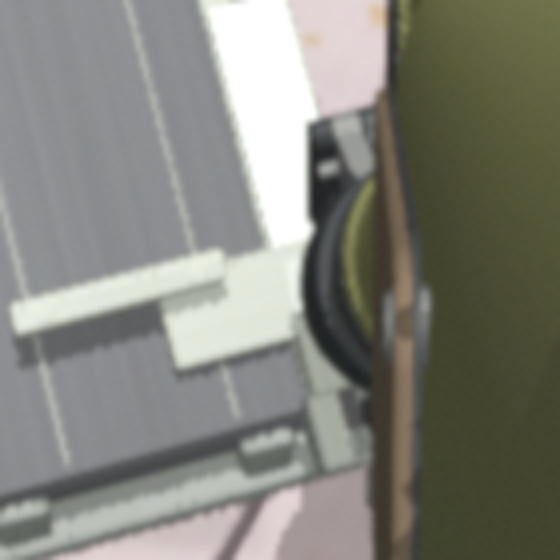

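Call:
{"fn": "drive_tool", "kwargs": {"steps": [[[0,0.003,0.002,0,0,0],[0,0.003,0,0,0,0],[0,0.003,0,0,0,0],[0,0.003,0,0,0,0]]]}}

```text
time: 5.75
eef_pos: [0.3934, -0.1985, 0.083]
ee_rot: [0.772, 0.587, 0.147, 0.192]
ft_force: [-6.5, 0.3, 1.2]
grip_width: 0.247
finger_force: 54.2
```

```bash
python3 st.py; python3 -c "
from plan import *
print(toU([.378,-.1943,.0742]))"
```

```text
uvw [ 0.0414 -0.0781  0.017 ] F [-5.1 -1.5  4.1] 54.16302348487079 0.2470858080206297
[ 0.02315617 -0.07824577  0.0167947 ]
```

Call:
{"fn": "drive_tool", "kwargs": {"steps": [[[0,0.002,0,0,0,0],[0,0.002,0,0,0,0],[0,0.002,0,0,0,0],[0,0.002,0,0,0,0],[0,0.002,0,0,0,0]]]}}

```text
time: 6.25
eef_pos: [0.3978, -0.1998, 0.0854]
ee_rot: [0.772, 0.588, 0.147, 0.193]
ft_force: [-6.1, -0.0, 1.3]
grip_width: 0.244
finger_force: 54.1
```

Call:
{"fn": "drive_tool", "kwargs": {"steps": [[[0,0.002,0,0,0,0],[0,0.002,0,0,0,0],[0,0.002,0,0,0,0],[0,0.002,0,0,0,0]]]}}

```text
time: 6.65
eef_pos: [0.4012, -0.2007, 0.0873]
ee_rot: [0.772, 0.587, 0.147, 0.193]
ft_force: [-5.0, 0.3, 1.5]
grip_width: 0.248
finger_force: 54.1
```

Call:
{"fn": "drive_tool", "kwargs": {"steps": [[[0,0.002,0,0,0,0],[0,0.002,0,0,0,0],[0,0.002,0,0,0,0],[0,0.002,0,0,0,0],[0,0.002,0,0,0,0]]]}}

```text
time: 7.15
eef_pos: [0.4055, -0.2019, 0.0896]
ee_rot: [0.772, 0.587, 0.147, 0.193]
ft_force: [-5.0, 1.0, 1.6]
grip_width: 0.249
finger_force: 54.1
```

Call:
{"fn": "drive_tool", "kwargs": {"steps": [[[0,0.002,0,0,0,0],[0,0.002,0,0,0,0],[0,0.002,0,0,0,0],[0,0.002,0,0,0,0],[0,0.002,0,0,0,0]]]}}

```text
time: 7.65
eef_pos: [0.4097, -0.2031, 0.092]
ee_rot: [0.772, 0.587, 0.147, 0.193]
ft_force: [-5.4, 0.7, 0.9]
grip_width: 0.248
finger_force: 54.1
```

Call:
{"fn": "drive_tool", "kwargs": {"steps": [[[0,0.002,0,0,0,0],[0,0.002,0,0,0,0],[0,0.002,0,0,0,0],[0,0.002,0,0,0,0],[0,0.002,0,0,0,0]]]}}

```text
time: 8.15
eef_pos: [0.414, -0.2042, 0.0944]
ee_rot: [0.772, 0.587, 0.147, 0.193]
ft_force: [-6.7, 0.1, 2.1]
grip_width: 0.248
finger_force: 54.0
```

Call:
{"fn": "drive_tool", "kwargs": {"steps": [[[0,0.002,0,0,0,0],[0,0.002,0,0,0,0],[0,0.002,0,0,0,0],[0,0.002,0,0,0,0],[0,0.002,0,0,0,0]]]}}

```text
time: 8.65
eef_pos: [0.4148, -0.2045, 0.0947]
ee_rot: [0.773, 0.587, 0.145, 0.19]
ft_force: [-16.2, 1.6, 7.9]
grip_width: 0.248
finger_force: 55.1
```

Call:
{"fn": "drive_tool", "kwargs": {"steps": [[[0,-0.004,0,0,0,0],[0,-0.004,0,0,0,0],[0,-0.004,0,0,0,0],[0,-0.002,0,0,0,0],[0,0,0,0,0,0]]]}}

```text
time: 9.15
eef_pos: [0.4142, -0.2043, 0.0945]
ee_rot: [0.772, 0.588, 0.148, 0.194]
ft_force: [-0.2, 0.7, 4.0]
grip_width: 0.244
finger_force: 53.8
```

Call:
{"fn": "drive_tool", "kwargs": {"steps": [[[0,-0.004,0,0,0,0],[0,-0.004,0,0,0,0],[0,0,0,0,0,0]]]}}

```text
time: 9.45
eef_pos: [0.4127, -0.2039, 0.0937]
ee_rot: [0.771, 0.588, 0.149, 0.195]
ft_force: [6.8, 0.8, 3.1]
grip_width: 0.243
finger_force: 53.3
```

```bash
python3 st.py
```

```text
uvw [ 0.0641 -0.078   0.0172] F [ 7.   2.6 -0.2] 53.30560127557874 0.2430962028788421
```

Call:
{"fn": "drive_tool", "kwargs": {"steps": [[[0,-0.004,0,0,0,0],[0,-0.002,0,0,0,0],[0,0,0,0,0,0]]]}}

```text
time: 9.75
eef_pos: [0.4126, -0.2039, 0.0938]
ee_rot: [0.77, 0.588, 0.151, 0.197]
ft_force: [13.3, 0.5, -0.8]
grip_width: 0.246
finger_force: 52.6
```

```bash
python3 st.py
```

```text
uvw [ 0.0641 -0.078   0.0173] F [10.7  4.1 -6.7] 52.64178319994244 0.24631979222317393
```

Call:
{"fn": "drive_tool", "kwargs": {"steps": [[[0,0.006,0,0,0,0],[0,0.004,0,0,0,0],[0,0,0,0,0,0],[0,0,0,0,0,0],[0,0,-0.02,0,0,0],[0,0,-0.08,0,0,0],[0,0,-0.09,0,0,0],[0,0,-0.09,0,0,0]]], "fingers": 0.2}}

```text
time: 10.55
eef_pos: [0.3447, -0.1846, 0.2154]
ee_rot: [0.773, 0.588, 0.146, 0.191]
ft_force: [0.4, -0.6, -0.5]
grip_width: 0.8
finger_force: 0.0
```

Run:
```python
from plan import *
import st
p,r=cur()
y=-40.5+90;r1=ori([0,0,-1],[np.cos(np.radians(y)),np.sin(np.radians(y)),0],r)
print(r.as_matrix().round(2).tolist(),r1.as_matrix().round(2).tolist(), readout.get_obs()['qpos'].round(2))
go(([.514,-.4185,.15],r1))
```

```text
uvw [ 0.0588 -0.078   0.1577] F [ 0.3 -0.5 -0.7] 0.0 0.8001507451888068
[[0.27, 0.85, 0.45], [0.96, -0.24, -0.12], [0.0, 0.47, -0.88]] [[-0.76, 0.65, 0.0], [0.65, 0.76, 0.0], [0.0, 0.0, -1.0]] [-0.64 -0.33 -0.82  0.63  0.17  1.24]
9 [[[-0.0401, 0.0376, 0.0362, 0.0917, 0.058, -0.2357], [-0.0456, 0.034, 0.0331, 0.0917, 0.058, -0.2357], [-0.0505, 0.0296, 0.0301, 0.0917, 0.058, -0.2357], [-0.0547, 0.0244, 0.0272, 0.0917, 0.058, -0.2357], [-0.0581, 0.0187, 0.0245, 0.0917, 0.058, -0.2357], [-0.0608, 0.0125, 0.0219, 0.0917, 0.058, -0.2357], [-0.0625, 0.0059, 0.0196, 0.0917, 0.058, -0.2357], [-0.0634, -0.001, 0.0176, 0.0917, 0.058, -0.2357], [-0.0633, -0.0081, 0.0159, 0.0917, 0.058, -0.2357]]]
```

Call:
{"fn": "drive_tool", "kwargs": {"steps": [[[-0.0401,0.0376,0.0362,0.0917,0.058,-0.2357],[-0.0456,0.034,0.0331,0.0917,0.058,-0.2357],[-0.0505,0.0296,0.0301,0.0917,0.058,-0.2357],[-0.0547,0.0244,0.0272,0.0917,0.058,-0.2357],[-0.0581,0.0187,0.0245,0.0917,0.058,-0.2357],[-0.0608,0.0125,0.0219,0.0917,0.058,-0.2357],[-0.0625,0.0059,0.0196,0.0917,0.058,-0.2357],[-0.0634,-0.001,0.0176,0.0917,0.058,-0.2357],[-0.0633,-0.0081,0.0159,0.0917,0.058,-0.2357],[0,0,0,0,0,0]]], "fingers": 0}}

```text
time: 11.55
eef_pos: [0.5187, -0.4217, 0.1454]
ee_rot: [0.345, 0.938, 0.0, -0.001]
ft_force: [0.4, 0.7, -0.7]
grip_width: 0.998
finger_force: 0.0
```

Run:
```python
from plan import *
a=snap('scene','s4.png');b=snap('top','t4.png')
p,r=cur();print(p,r.as_matrix().round(3).tolist(),readout.get_obs()['qpos'].round(2))
x=cv2.resize(a['pixels'][230:380,205:355],None,fx=4,fy=4,interpolation=cv2.INTER_CUBIC)
cv2.imwrite('pics/c4.png',np.hstack([x,cv2.resize(b['pixels'][240:390,210:260+0],None,fx=4,fy=4,interpolation=cv2.INTER_CUBIC)]))
# fit overlay check, stop face at u=.103
y=-40.5+90;r1=ori([0,0,-1],[np.cos(np.radians(y)),np.sin(np.radians(y)),0],r)
print((r.inv()*r1).as_rotvec(True)/30); print(r.inv().apply(np.array([.514,-.4185,-.003])-p)/.5)
for v in(.042,-.042):print(proj(a,uvw(.103,v,.027)),proj(b,uvw(.103,v,.027)))
```

```text
[ 0.51562378 -0.41934705  0.1480691 ] [[-0.76, 0.65, -0.001], [0.65, 0.76, 0.001], [0.001, 0.001, -1.0]] [-0.68  0.53  0.13  1.17  0.    0.02]
[ 0.0014705  -0.00267811 -0.0018948 ]
[ 0.00314509 -0.00105688  0.30214219]
[[227.78130552 315.06419134]] [[229.98852886 280.54731583]]
[[281.13049199 301.49613011]] [[273.33598466 289.2724925 ]]
```

View pics/c4.png

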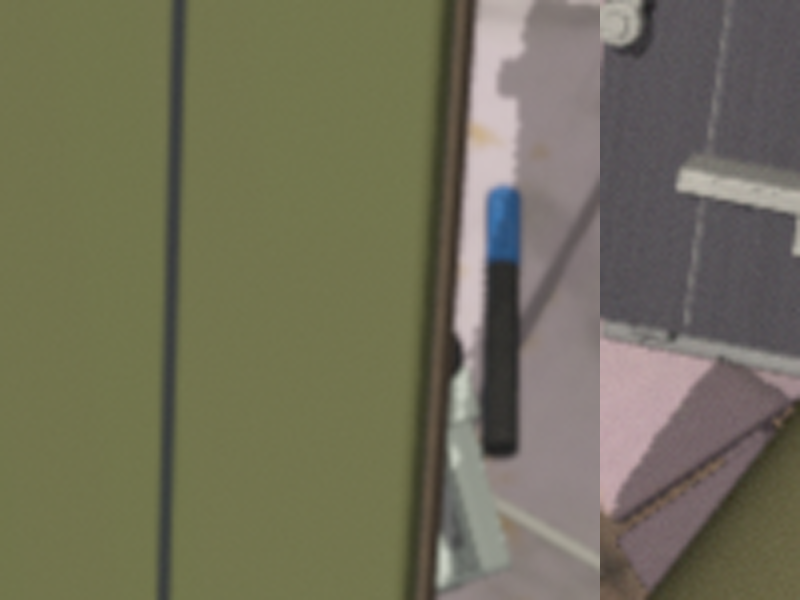

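Call:
{"fn": "drive_tool", "kwargs": {"steps": [[[0.003,-0.001,0.09,0.0015,-0.0027,-0.0019],[0,0,0.09,0,0,0],[0,0,0.07,0,0,0],[0,0,0.03,0,0,0],[0,0,0.016,0,0,0],[0,0,0.004,0,0,0],[0,0,0,0,0,0]]]}}

```text
time: 12.35
eef_pos: [0.5151, -0.4198, 0.0019]
ee_rot: [0.346, 0.938, -0.001, 0.003]
ft_force: [0.3, 0.8, 0.3]
grip_width: 1.001
finger_force: 0.0
```

Call:
{"fn": "drive_tool", "kwargs": {"steps": [[[0,0,0,0,0,0],[0,0,0,0,0,0],[0,0,0,0,0,0],[0,0,0,0,0,0],[0,0,0,0,0,0]]], "fingers": 1, "force": 50}}

```text
time: 12.85
eef_pos: [0.5149, -0.4195, 0.0006]
ee_rot: [0.346, 0.938, -0.001, 0.002]
ft_force: [-0.0, -0.1, -0.1]
grip_width: 0.138
finger_force: 0.0
```

Run:
```python
from plan import *
b=snap('top','t5.png');a=snap('scene','s5.png')
print(readout.get_obs()['grip_width'],proj(a,[.514,-.4185,.01]),proj(b,[.514,-.4185,.01]))
f=lambda x,k,y:cv2.resize(x['pixels'][y:y+120,k:k+100],None,fx=4,fy=4,interpolation=cv2.INTER_CUBIC)
cv2.imwrite('pics/c5.png',np.hstack([f(a,320,200),f(b,340,200)]))
```

```text
0.002585836976557116 [[373.10961992 255.13804071]] [[387.46189217 258.25476725]]
```

View pics/c5.png

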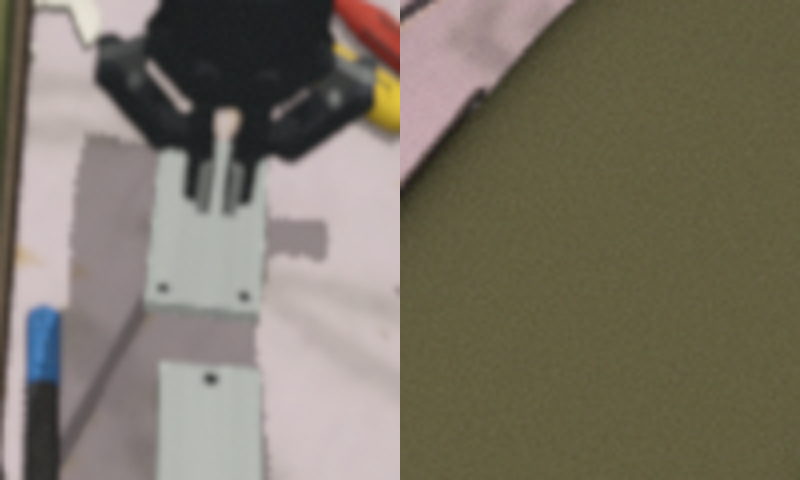

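```bash
python3 -c "
from h import *
print(readout.get_obs())"
```

```text
{'time': 12.95, 'qpos': array([-6.83497566e-01,  6.29544430e-01, -9.82868533e-02,  8.39151750e-01,
       -2.30122455e-04,  2.26259075e-02]), 'joint_vel': array([-0.00018158,  0.00237577,  0.00022901, -0.00019091,  0.00118535,
       -0.00089866]), 'joint_torque': array([ 2.25443659e-05, -5.68083286e+01,  2.20892948e+01, -3.49963980e-02,
       -1.03878410e-03,  8.65025095e-05]), 'eef_pos': array([ 5.14868105e-01, -4.19442855e-01,  4.18476314e-04]), 'ee_rot': array([ 3.45771883e-01,  9.38316661e-01, -7.27457593e-04,  1.76616578e-03]), 'ft_force': array([-1.31848797,  0.74492682,  0.14536814]), 'moment': array([-0.03085397, -0.00154276,  0.01101626]), 'finger_force': 0.0, 'grip_width': 0.002585836976557116}
```

```bash
python3 -c "
from h import *
import pickle
a,b=pickle.load(open('cam.pkl','rb'))
for d in (0,.011):
  for z in (0,.01,.02,.03): print(d,z,proj(a,np.array([.5149-.76*d,-.4194+.65*d,z])))"
```

```text
0 0 [[372.70315677 257.93034475]]
0 0.01 [[373.19518641 254.63754536]]
0 0.02 [[373.69437653 251.29682615]]
0 0.03 [[374.20088456 247.9071334 ]]
0.011 0 [[372.40602345 262.32960743]]
0.011 0.01 [[372.89915265 259.04698003]]
0.011 0.02 [[373.39950622 255.71626198]]
0.011 0.03 [[373.90724408 252.33638869]]
```

Call:
{"fn": "drive_tool", "kwargs": {"steps": [[[0,0,0.004,0,0,0],[0,0,0.004,0,0,0],[0,0,0.004,0,0,0]]]}}

```text
time: 13.25
eef_pos: [0.5148, -0.4194, -0.0059]
ee_rot: [0.346, 0.938, -0.001, 0.002]
ft_force: [0.2, 0.0, 0.9]
grip_width: 0.0
finger_force: 0.0
```

Call:
{"fn": "drive_tool", "kwargs": {"steps": [[[0,0,0.004,0,0,0],[0,0,0.004,0,0,0],[0,0,0.002,0,0,0]]]}}

```text
time: 13.55
eef_pos: [0.5147, -0.4194, -0.0109]
ee_rot: [0.346, 0.938, -0.001, 0.002]
ft_force: [-0.2, -0.7, -0.7]
grip_width: -0.001
finger_force: 0.0
```

Call:
{"fn": "drive_tool", "kwargs": {"steps": [[[0,0,0.003,0,0,0],[0,0,0.003,0,0,0],[0,0,0.003,0,0,0],[0,0,0,0,0,0]]]}}

```text
time: 13.95
eef_pos: [0.515, -0.4195, -0.0134]
ee_rot: [0.346, 0.938, -0.001, 0.002]
ft_force: [-2.3, 1.9, 9.1]
grip_width: -0.0
finger_force: 4.3
```

Call:
{"fn": "drive_tool", "kwargs": {"steps": [[[0,0,-0.02,0,0,0],[0,0,0,0,0,0],[0,0,0,0,0,0],[0,0,0,0,0,0],[0,0,0,0,0,0],[0,0,0.02,0,0,0],[0,0,0.012,0,0,0],[0,0,0.006,0,0,0],[0,0,0,0,0,0]]], "fingers": 0}}

```text
time: 14.85
eef_pos: [0.5142, -0.4189, -0.0253]
ee_rot: [0.346, 0.938, -0.0, 0.001]
ft_force: [0.3, 1.6, -0.5]
grip_width: 1.003
finger_force: 0.0
```

Call:
{"fn": "drive_tool", "kwargs": {"steps": [[[0,0,0,0,0,0],[0,0,0,0,0,0],[0,0,0,0,0,0],[0,0,0,0,0,0],[0,0,0,0,0,0]]], "fingers": 1, "force": 50}}

```text
time: 15.35
eef_pos: [0.5155, -0.42, -0.0232]
ee_rot: [0.346, 0.938, -0.001, 0.003]
ft_force: [0.6, 1.3, 4.4]
grip_width: 0.608
finger_force: 52.9
```

Run:
```python
from plan import *
p,r=cur();r1=ori(-M[:,2],M[:,1],r)
up=p+[0,0,.17]
L=go((up,r,4),(uvw(.167,0,.06-.0234),r1,10))
print(uvw(.167,0,.06-.0234),(r.inv()*r1).as_rotvec(True))
```

```text
14 [[[-0.0005, -0.0, -0.085, 0.0, 0.0, 0.0], [-0.0005, -0.0, -0.085, 0.0, 0.0, 0.0], [-0.0005, -0.0, -0.085, 0.0, 0.0, 0.0], [-0.0005, -0.0, -0.085, 0.0, 0.0, 0.0], [0.0353, 0.0405, -0.0027, -0.0203, -0.0909, -0.0803], [0.0334, 0.042, -0.0039, -0.0203, -0.0909, -0.0803], [0.0314, 0.0434, -0.005, -0.0203, -0.0909, -0.0803], [0.0293, 0.0447, -0.0059, -0.0203, -0.0909, -0.0803], [0.0271, 0.046, -0.0068, -0.0203, -0.0909, -0.0803], [0.0248, 0.0472, -0.0076, -0.0203, -0.0909, -0.0803], [0.0224, 0.0482, -0.0082, -0.0203, -0.0909, -0.0803], [0.02, 0.0492, -0.0087, -0.0203, -0.0909, -0.0803], [0.0174, 0.0501, -0.009, -0.0203, -0.0909, -0.0803], [0.0149, 0.0509, -0.0093, -0.0203, -0.0909, -0.0803]]]
[ 0.51261086 -0.15119992  0.15921763] [ -6.0751227  -27.25927894 -24.08607446]
```

Call:
{"fn": "drive_tool", "kwargs": {"steps": [[[0,0,-0.03,0,0,0],[0,0,-0.09,0,0,0],[0,0,-0.09,0,0,0],[0,0,-0.09,0,0,0],[0,0,-0.06,0,0,0],[0.0353,0.0405,-0.0027,-0.0203,-0.0909,-0.0803],[0.0334,0.042,-0.0039,-0.0203,-0.0909,-0.0803],[0.0314,0.0434,-0.005,-0.0203,-0.0909,-0.0803],[0.0293,0.0447,-0.0059,-0.0203,-0.0909,-0.0803],[0.0271,0.046,-0.0068,-0.0203,-0.0909,-0.0803],[0.0248,0.0472,-0.0076,-0.0203,-0.0909,-0.0803],[0.0224,0.0482,-0.0082,-0.0203,-0.0909,-0.0803],[0.02,0.0492,-0.0087,-0.0203,-0.0909,-0.0803],[0.0174,0.0501,-0.009,-0.0203,-0.0909,-0.0803],[0.0149,0.0509,-0.0093,-0.0203,-0.0909,-0.0803],[0,0,0,0,0,0]]]}}

```text
time: 16.95
eef_pos: [0.507, -0.1467, 0.1658]
ee_rot: [0.132, 0.962, -0.032, 0.236]
ft_force: [-1.4, -0.9, -2.8]
grip_width: 0.611
finger_force: 53.0
```

Run:
```python
from plan import *
import st
p,r=cur();r1=ori(-M[:,2],M[:,1],r);print((r.inv()*r1).as_rotvec(True)/30, r.as_matrix().round(2).tolist())
b=snap('top','t6.png');a=snap('scene','s6.png')
f=lambda x,k,y:cv2.resize(x['pixels'][y:y+150,k:k+100],None,fx=4,fy=4,interpolation=cv2.INTER_CUBIC)
cv2.imwrite('pics/c6.png',np.hstack([f(a,200,220),f(b,220,200)]))
```

```text
uvw [0.1642 0.0028 0.0455] F [-2.3 -1.2 -2. ] 52.98040151596069 0.6108242628494148
[ 0.00600269 -0.01315781  0.00560651] [[-0.85, 0.27, 0.45], [0.24, 0.96, -0.12], [-0.46, 0.0, -0.89]]
```

View pics/c6.png

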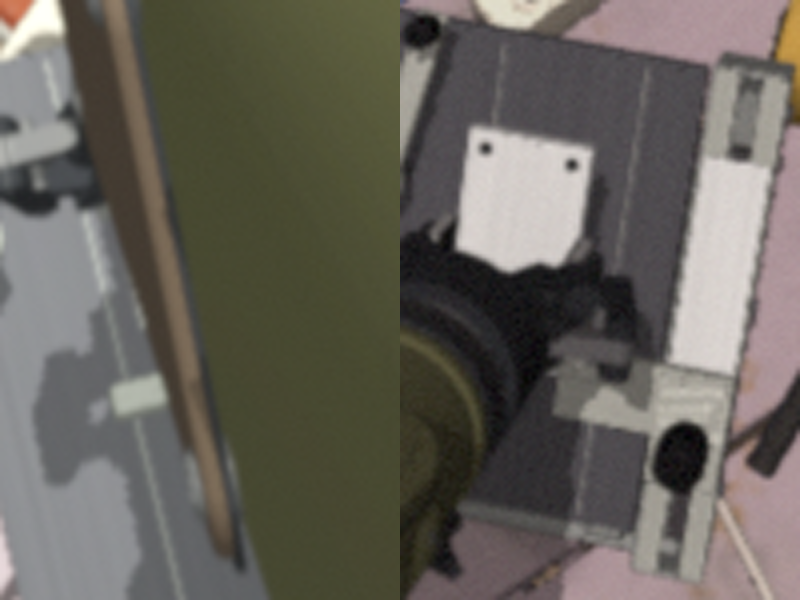

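Run:
```python
from plan import *
a,b=pickle.load(open('cam.pkl','rb'))
for w in (.069,.079):
  for u in (.216,.222): print(w,u,[proj(b,uvw(u,.0028+k,w)).round(1).tolist() for k in(.027,-.027)])
```

```text
0.069 0.216 [[[238.7, 229.4]], [[269.0, 235.3]]]
0.069 0.222 [[[239.1, 226.1]], [[269.5, 232.0]]]
0.079 0.216 [[[237.3, 230.7]], [[268.0, 236.7]]]
0.079 0.222 [[[237.7, 227.3]], [[268.5, 233.3]]]
```

Call:
{"fn": "drive_tool", "kwargs": {"steps": [[[-0.006,-0.006,0.04,0.006,-0.013,0.006],[0,0,0.04,0,0,0],[0,0,0.03,0,0,0],[0,0,0.01,0,0,0],[0,0,0.006,0,0,0],[0,0,0,0,0,0]]]}}

```text
time: 17.65
eef_pos: [0.5422, -0.1628, 0.1147]
ee_rot: [0.136, 0.96, -0.035, 0.242]
ft_force: [0.1, 0.2, -1.0]
grip_width: 0.61
finger_force: 53.0
```

Run:
```python
from plan import *
import st
p,r=cur();r1=ori(-M[:,2],M[:,1],r);print((r.inv()*r1).as_rotvec(True)/30)
```

```text
uvw [ 0.174  -0.003  -0.0175] F [-0.4  0.2 -0.9] 52.953495383262634 0.6097974916294328
[-0.00551191  0.0104377  -0.00770768]
```

Call:
{"fn": "drive_tool", "kwargs": {"steps": [[[0,0.006,0.004,-0.004,0.008,-0.006],[0,0,0.004,0,0,0],[0,0,0.003,0,0,0],[0,0,0.002,0,0,0],[0,0,0,0,0,0]]]}}

```text
time: 18.15
eef_pos: [0.5457, -0.16, 0.1096]
ee_rot: [0.134, 0.961, -0.034, 0.241]
ft_force: [-3.8, 0.7, 4.1]
grip_width: 0.613
finger_force: 53.7
```

```bash
python3 st.py
```

```text
uvw [ 0.1739  0.0005 -0.0232] F [-1.4 -0.3  5.4] 53.67391526699066 0.6131738621888433
```

Call:
{"fn": "drive_tool", "kwargs": {"steps": [[[0.006,0,0,0,0,0],[0.006,0,0,0,0,0],[0.006,0,0,0,0,0],[0.006,0,0,0,0,0],[0.004,0,0,0,0,0],[0,0,0,0,0,0]]]}}

```text
time: 18.75
eef_pos: [0.5352, -0.1571, 0.1039]
ee_rot: [0.134, 0.96, -0.034, 0.242]
ft_force: [0.1, 0.2, 6.4]
grip_width: 0.611
finger_force: 53.7
```

```bash
python3 st.py
```

```text
uvw [ 0.1617  0.0005 -0.0233] F [3.1 0.2 5.7] 53.684826493263245 0.610525186689771
```

Call:
{"fn": "drive_tool", "kwargs": {"steps": [[[0.003,0,0,0,0,0],[0.003,0,0,0,0,0],[0.003,0,0,0,0,0],[0.003,0,0,0,0,0]]]}}

```text
time: 19.15
eef_pos: [0.5307, -0.1559, 0.1014]
ee_rot: [0.134, 0.96, -0.034, 0.243]
ft_force: [1.0, -1.3, 6.0]
grip_width: 0.612
finger_force: 53.6
```

```bash
python3 st.py
```

```text
uvw [ 0.1564  0.0005 -0.0232] F [ 4.  -1.   4.7] 53.61037731170654 0.612173818638398
```

Still sliding; continue.

Call:
{"fn": "drive_tool", "kwargs": {"steps": [[[0.002,0,0,0,0,0],[0.002,0,0,0,0,0],[0.002,0,0,0,0,0],[0.002,0,0,0,0,0]]]}}

```text
time: 19.55
eef_pos: [0.5292, -0.1554, 0.1006]
ee_rot: [0.134, 0.96, -0.034, 0.244]
ft_force: [6.6, -1.5, 3.8]
grip_width: 0.61
finger_force: 53.1
```

```bash
python3 st.py
```

```text
uvw [ 0.1546  0.0005 -0.0232] F [7.7 0.4 0.1] 53.14140200614929 0.6100491515262623
```

Call:
{"fn": "drive_tool", "kwargs": {"steps": [[[0.002,0,0,0,0,0],[0.001,0,0,0,0,0],[0,0,0,0,0,0]]]}}

```text
time: 19.85
eef_pos: [0.5292, -0.1553, 0.1007]
ee_rot: [0.133, 0.96, -0.034, 0.245]
ft_force: [8.3, -2.3, 4.6]
grip_width: 0.614
finger_force: 53.1
```

```bash
python3 st.py; python3 -c "
from plan import *
p,r=cur();r1=ori(-M[:,2],M[:,1],r);print((r.inv()*r1).as_rotvec(True))"
```

```text
uvw [ 0.1546  0.0006 -0.0231] F [9.7 0.  0.1] 53.08159410953522 0.6138868668597927
[-0.00383706  0.67199972  0.0247328 ]
```

Call:
{"fn": "drive_tool", "kwargs": {"steps": [[[0,0,0,0,0,0],[0,0,0,0,0,0],[0,0,0,0,0,0],[0,0,-0.03,0,0,0],[0,0,-0.08,0,0,0],[0,0,-0.09,0,0,0],[0,0,-0.09,0,0,0]]], "fingers": 0.22}}

```text
time: 20.55
eef_pos: [0.4557, -0.1346, 0.2242]
ee_rot: [0.134, 0.961, -0.033, 0.238]
ft_force: [1.1, 0.1, 0.1]
grip_width: 0.784
finger_force: 0.0
```

Run:
```python
from plan import *
import st
p,r=cur()
y=-38+90;r1=ori([0,0,-1],[np.cos(np.radians(y)),np.sin(np.radians(y)),0],r)
go((p+[0,0,.03],r,1),([.4125,-.340,.10],r1,10))
```

```text
uvw [0.1452 0.0004 0.1218] F [ 1.   0.4 -0.4] 0.0 0.7844860979728528
11 [[[-0.028, -0.0, -0.0531, 0.0, 0.0, 0.0], [0.0118, -0.0419, 0.0287, 0.0179, 0.0916, 0.0723], [0.0088, -0.042, 0.0295, 0.0179, 0.0916, 0.0723], [0.0058, -0.042, 0.0303, 0.0179, 0.0916, 0.0723], [0.0027, -0.0419, 0.0309, 0.0179, 0.0916, 0.0723], [-0.0003, -0.0416, 0.0313, 0.0179, 0.0916, 0.0723], [-0.0034, -0.0413, 0.0316, 0.0179, 0.0916, 0.0723], [-0.0065, -0.0408, 0.0318, 0.0179, 0.0916, 0.0723], [-0.0095, -0.0402, 0.0318, 0.0179, 0.0916, 0.0723], [-0.0126, -0.0395, 0.0316, 0.0179, 0.0916, 0.0723], [-0.0156, -0.0386, 0.0313, 0.0179, 0.0916, 0.0723]]]
```

Call:
{"fn": "drive_tool", "kwargs": {"steps": [[[-0.028,0,-0.0531,0,0,0],[0.0118,-0.0419,0.0287,0.0179,0.0916,0.0723],[0.0088,-0.042,0.0295,0.0179,0.0916,0.0723],[0.0058,-0.042,0.0303,0.0179,0.0916,0.0723],[0.0027,-0.0419,0.0309,0.0179,0.0916,0.0723],[-0.0003,-0.0416,0.0313,0.0179,0.0916,0.0723],[-0.0034,-0.0413,0.0316,0.0179,0.0916,0.0723],[-0.0065,-0.0408,0.0318,0.0179,0.0916,0.0723],[-0.0095,-0.0402,0.0318,0.0179,0.0916,0.0723],[-0.0126,-0.0395,0.0316,0.0179,0.0916,0.0723],[-0.0156,-0.0386,0.0313,0.0179,0.0916,0.0723],[0,0,0,0,0,0],[0,0,0,0,0,0]]], "fingers": 0}}

```text
time: 21.85
eef_pos: [0.4145, -0.3403, 0.0992]
ee_rot: [0.326, 0.945, 0.001, 0.001]
ft_force: [0.6, 0.1, 0.9]
grip_width: 1.001
finger_force: 0.0
```

Run:
```python
from plan import *
p,r=cur();print(p)
y=-38+90;r1=ori([0,0,-1],[np.cos(np.radians(y)),np.sin(np.radians(y)),0],r)
print((r.inv()*r1).as_rotvec(True)/30,r.inv().apply(np.array([.4125,-.3405,-.022])-p)/.5)
b=snap('top','t7.png')
cv2.imwrite('pics/c7.png',cv2.resize(b['pixels'][190:360,200:400],None,fx=3.5,fy=3.5,interpolation=cv2.INTER_CUBIC))
for u in(.1026,.2066):print([proj(b,uvw(u,v,.01)).round(1).tolist() for v in(.027,-.027)])
```

```text
[ 0.41449837 -0.34027559  0.09923136]
[ 0.00360802  0.00086871 -0.0011344 ] [ 0.00298163 -0.00327409  0.24245563]
[[[239.9, 279.4]], [[267.2, 284.9]]]
[[[247.2, 227.6]], [[275.5, 233.1]]]
```

View pics/c7.png

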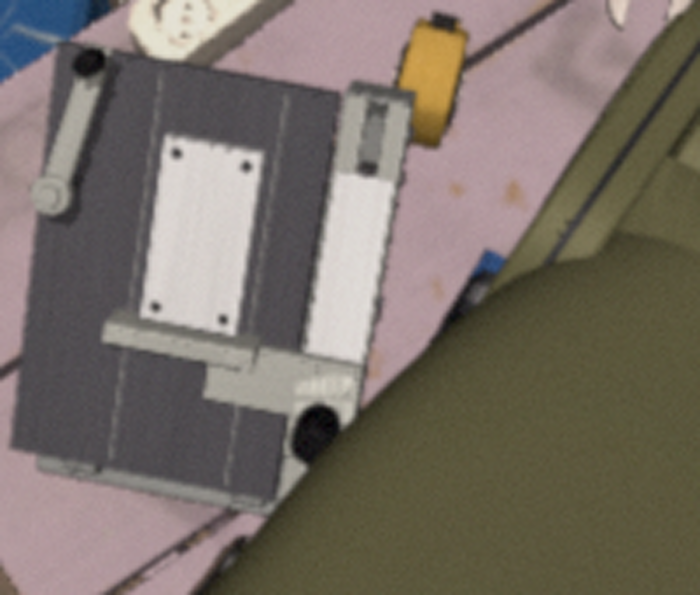

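Call:
{"fn": "drive_tool", "kwargs": {"steps": [[[0.003,-0.003,0.08,0.003,0.001,-0.001],[0,0,0.08,0,0,0],[0,0,0.05,0,0,0],[0,0,0.02,0,0,0],[0,0,0.01,0,0,0],[0,0,0.002,0,0,0],[0,0,0,0,0,0]]], "fingers": 0.12}}

```text
time: 22.6
eef_pos: [0.4149, -0.3421, -0.019]
ee_rot: [0.325, 0.946, -0.001, 0.003]
ft_force: [0.0, 0.6, -0.2]
grip_width: 0.885
finger_force: 0.0
```

Call:
{"fn": "drive_tool", "kwargs": {"steps": [[[0,0,0,0,0,0],[0,0,0,0,0,0],[0,0,0,0,0,0],[0,0,0,0,0,0],[0,0,0,0,0,0]]], "fingers": 1, "force": 50}}

```text
time: 23.1
eef_pos: [0.4147, -0.342, -0.0189]
ee_rot: [0.325, 0.946, -0.001, 0.003]
ft_force: [-1.3, 0.5, 6.6]
grip_width: 0.517
finger_force: 49.8
```

Run:
```python
from plan import *
p,r=cur();r1=ori(-M[:,2],M[:,1],r);print(p)
up=p+[0,0,.21]
L=go((up,r,5),(uvw(.164,0,.065-.0234),r1,10))
print(uvw(.164,0,.065-.0234),up)
```

```text
[ 0.41466435 -0.34202095 -0.01888546]
15 [[[-0.0005, 0.0, -0.084, 0.0, 0.0, 0.0], [-0.0005, 0.0, -0.084, 0.0, 0.0, 0.0], [-0.0005, 0.0, -0.084, 0.0, 0.0, 0.0], [-0.0005, 0.0, -0.084, 0.0, 0.0, 0.0], [-0.0005, 0.0, -0.084, 0.0, 0.0, 0.0], [0.009, 0.0418, 0.0057, -0.0182, -0.0911, -0.0722], [0.0077, 0.042, 0.0057, -0.0182, -0.0911, -0.0722], [0.0064, 0.0422, 0.0058, -0.0182, -0.0911, -0.0722], [0.0051, 0.0424, 0.0059, -0.0182, -0.0911, -0.0722], [0.0037, 0.0425, 0.0061, -0.0182, -0.0911, -0.0722], [0.0024, 0.0426, 0.0064, -0.0182, -0.0911, -0.0722], [0.0011, 0.0426, 0.0067, -0.0182, -0.0911, -0.0722], [-0.0001, 0.0425, 0.0071, -0.0182, -0.0911, -0.0722], [-0.0014, 0.0424, 0.0075, -0.0182, -0.0911, -0.0722], [-0.0026, 0.0423, 0.008, -0.0182, -0.0911, -0.0722]]]
[ 0.50780484 -0.14983457  0.16222396] [ 0.41466435 -0.34202095  0.19111454]
```

Call:
{"fn": "drive_tool", "kwargs": {"steps": [[[0,0,-0.03,0,0,0],[0,0,-0.08,0,0,0],[0,0,-0.09,0,0,0],[0,0,-0.09,0,0,0],[0,0,-0.08,0,0,0],[0,0,-0.05,0,0,0],[0.009,0.0418,0.0057,-0.0182,-0.0911,-0.0722],[0.0077,0.042,0.0057,-0.0182,-0.0911,-0.0722],[0.0064,0.0422,0.0058,-0.0182,-0.0911,-0.0722],[0.0051,0.0424,0.0059,-0.0182,-0.0911,-0.0722],[0.0037,0.0425,0.0061,-0.0182,-0.0911,-0.0722],[0.0024,0.0426,0.0064,-0.0182,-0.0911,-0.0722],[0.0011,0.0426,0.0067,-0.0182,-0.0911,-0.0722],[-0.0001,0.0425,0.0071,-0.0182,-0.0911,-0.0722],[-0.0014,0.0424,0.0075,-0.0182,-0.0911,-0.0722],[-0.0026,0.0423,0.008,-0.0182,-0.0911,-0.0722],[0,0,0,0,0,0],[0,0,0,0,0,0]]]}}

```text
time: 24.9
eef_pos: [0.5057, -0.1485, 0.1608]
ee_rot: [0.134, 0.961, -0.033, 0.238]
ft_force: [-0.3, -0.5, -1.3]
grip_width: 0.513
finger_force: 51.4
```

Run:
```python
from plan import *
import st
p,r=cur();r1=ori(-M[:,2],M[:,1],r);print((r.inv()*r1).as_rotvec(True)/30)
b=snap('top','t8.png');u,v,w=toU(p)
cv2.imwrite('pics/c8.png',cv2.resize(b['pixels'][190:360,200:360],None,fx=3.5,fy=3.5,interpolation=cv2.INTER_CUBIC))
print([proj(b,uvw(u+.042,v+k,w+.0234+.01)).round(1).tolist() for k in(.023,-.023)])
```

```text
uvw [0.1612 0.0007 0.0414] F [-0.8 -0.6 -1.1] 51.39126777648926 0.5129339341317443
[ 0.00053248 -0.00613046  0.00021442]
[[[240.3, 237.9]], [[266.2, 243.0]]]
```

View pics/c8.png

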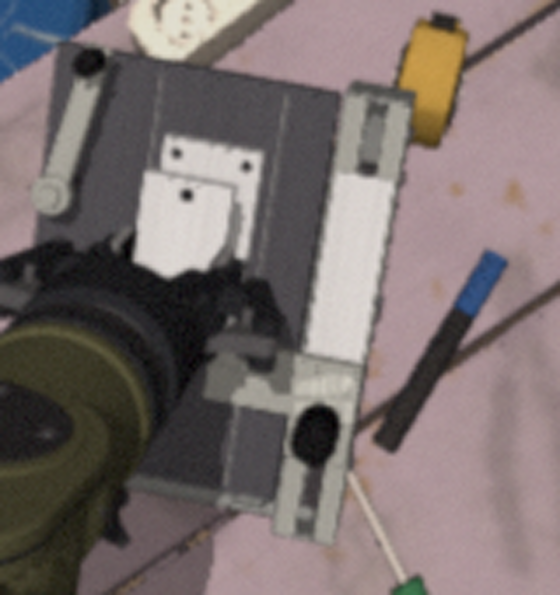

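Call:
{"fn": "drive_tool", "kwargs": {"steps": [[[0,0,0.04,0.0005,-0.006,0],[0,0,0.03,0,0,0],[0,0,0.016,0,0,0],[0,0,0.004,0,0,0],[0,0,0,0,0,0],[0,0,0,0,0,0]]]}}

```text
time: 25.55
eef_pos: [0.527, -0.1548, 0.1218]
ee_rot: [0.134, 0.961, -0.033, 0.241]
ft_force: [0.1, -0.2, -0.5]
grip_width: 0.509
finger_force: 51.4
```

Run:
```python
from plan import *
import st
p,r=cur();r1=ori(-M[:,2],M[:,1],r);print((r.inv()*r1).as_rotvec(True)/30)
```

```text
uvw [ 0.1625  0.0004 -0.0034] F [-0.1 -0.2 -0.5] 51.384045481681824 0.5088848625092351
[ 9.22617005e-05  3.68534529e-03 -1.15313653e-03]
```

Call:
{"fn": "drive_tool", "kwargs": {"steps": [[[0,0,0.004,0,0,0],[0,0,0.004,0,0,0],[0,0,0.004,0,0,0],[0,0,0,0,0,0]]]}}

```text
time: 25.95
eef_pos: [0.5293, -0.1552, 0.1168]
ee_rot: [0.134, 0.961, -0.033, 0.241]
ft_force: [-7.7, 1.7, 8.4]
grip_width: 0.512
finger_force: 52.9
```

```bash
python3 st.py
```

```text
uvw [ 0.1622  0.0008 -0.0089] F [-3.  -0.5 11.1] 52.9194313287735 0.5120757761475614
```

Call:
{"fn": "drive_tool", "kwargs": {"steps": [[[0.004,0,-0.0012,0,0,0],[0.006,0,0,0,0,0],[0.006,0,0,0,0,0],[0.006,0,0,0,0,0],[0.002,0,0,0,0,0],[0,0,0,0,0,0]]]}}

```text
time: 26.55
eef_pos: [0.5198, -0.1524, 0.1116]
ee_rot: [0.134, 0.961, -0.033, 0.241]
ft_force: [-0.7, 0.5, 4.6]
grip_width: 0.507
finger_force: 52.2
```

```bash
python3 st.py
```

```text
uvw [ 0.151   0.0008 -0.0088] F [1.4 0.3 4.4] 52.16863453388214 0.507197824154392
```

Call:
{"fn": "drive_tool", "kwargs": {"steps": [[[0.003,0,0,0,0,0],[0.003,0,0,0,0,0],[0.003,0,0,0,0,0],[0.002,0,0,0,0,0],[0.002,0,0,0,0,0],[0,0,0,0,0,0]]]}}

```text
time: 27.15
eef_pos: [0.5147, -0.151, 0.1088]
ee_rot: [0.134, 0.961, -0.033, 0.242]
ft_force: [-0.0, -0.4, 5.7]
grip_width: 0.509
finger_force: 52.1
```

```bash
python3 st.py
```

```text
uvw [ 0.1451  0.0007 -0.0088] F [ 2.7 -0.4  5. ] 52.07758069038391 0.5090172310065557
```

Call:
{"fn": "drive_tool", "kwargs": {"steps": [[[0.002,0,0,0,0,0],[0.002,0,0,0,0,0],[0.002,0,0,0,0,0],[0.002,0,0,0,0,0],[0,0,0,0,0,0]]]}}

```text
time: 27.65
eef_pos: [0.5145, -0.1508, 0.109]
ee_rot: [0.133, 0.96, -0.034, 0.244]
ft_force: [7.0, -2.3, 3.8]
grip_width: 0.51
finger_force: 51.4
```

```bash
python3 st.py
```

```text
uvw [ 0.145   0.0009 -0.0085] F [ 8.3 -0.3 -0.1] 51.433231830596924 0.5098349728102356
```

Call:
{"fn": "drive_tool", "kwargs": {"steps": [[[-0.003,0,0,0,0,0],[0,0,0,0,0,0],[0,0,0,0,0,0],[0,0,-0.02,0,0,0],[0,0,-0.08,0,0,0],[0,0,-0.09,0,0,0],[0,0,-0.06,0,0,0],[0,0,0,0,0,0]]], "fingers": 0.35}}

```text
time: 28.45
eef_pos: [0.4554, -0.1343, 0.2217]
ee_rot: [0.134, 0.96, -0.034, 0.244]
ft_force: [0.9, 0.1, -0.0]
grip_width: 0.654
finger_force: 0.0
```

Run:
```python
from plan import *
import st
b=snap('top','t9.png')
cv2.imwrite('pics/c9.png',cv2.resize(b['pixels'][190:360,200:320],None,fx=3.5,fy=3.5,interpolation=cv2.INTER_CUBIC))
a,_=pickle.load(open('cam.pkl','rb'))
for s,px in((a,np.array((138,105))/2.2857+[130,180]),(b,np.array((131,104))/2.857+[180,170])):
    o,d=ray(s,px);o=toU(o);d=M.T@d;print('knob top',o+d*(.0495-o[2])/d[2])
for s,px in((a,np.array((144,228))/2.2857+[130,180]),(b,np.array((99,215))/2.857+[180,170])):
    o,d=ray(s,px);o=toU(o);d=M.T@d;print('pivot',[(o+d*(w-o[2])/d[2]).round(4).tolist() for w in(.032,.04)])
p,r=cur();r1=ori(-M[:,2],M[:,1],r)
go((uvw(.25,.066,.11),r1,4))
```

```text
uvw [0.1437 0.0006 0.1198] F [ 0.8  0.3 -0.4] 0.0 0.6543882149628222
knob top [0.24590412 0.06536061 0.0495    ]
knob top [0.24749079 0.06225497 0.0495    ]
pivot [[0.1675, 0.0801, 0.032], [0.1661, 0.08, 0.04]]
pivot [[0.1674, 0.0782, 0.032], [0.1699, 0.0761, 0.04]]
4 [[[-0.0538, 0.0327, 0.0043, 0.0001, 0.0028, -0.0001], [-0.0538, 0.0327, 0.0042, 0.0001, 0.0028, -0.0001], [-0.0538, 0.0327, 0.0042, 0.0001, 0.0028, -0.0001], [-0.0538, 0.0327, 0.0041, 0.0001, 0.0028, -0.0001]]]
```

View pics/c9.png

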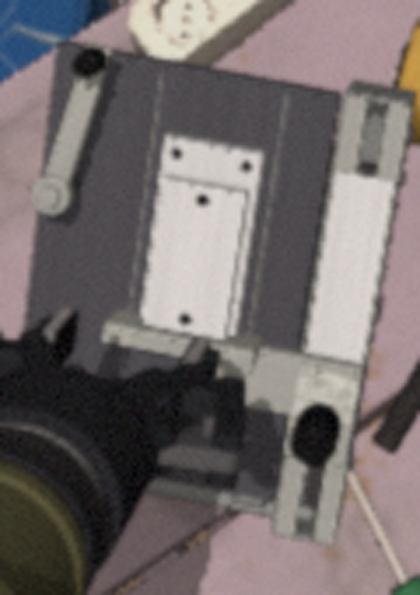

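Call:
{"fn": "drive_tool", "kwargs": {"steps": [[[-0.0538,0.0327,0.0042,0,0.0028,0],[-0.0538,0.0327,0.0042,0,0.0028,0],[-0.0538,0.0327,0.0042,0,0.0028,0],[-0.047,0.029,0.004,0,0.0028,0],[0,0,0,0,0,0],[0,0,0,0,0,0]]]}}

```text
time: 29.1
eef_pos: [0.5635, -0.0988, 0.2561]
ee_rot: [0.134, 0.962, -0.033, 0.235]
ft_force: [-0.2, 0.6, -0.9]
grip_width: 0.653
finger_force: 0.0
```

Run:
```python
from plan import *
import st
p,r=cur();r1=ori(-M[:,2],M[:,1],r);print((r.inv()*r1).as_rotvec(True)/30,r1.inv().apply(uvw(.247,.064,.0126)-p)/.5)
```

```text
uvw [0.243  0.0643 0.1059] F [-0.7  0.5 -0.6] 0.0 0.6525754817248672
[-0.00013576 -0.01664587  0.0013417 ] [-0.00791754 -0.00061867  0.18652422]
```

Call:
{"fn": "drive_tool", "kwargs": {"steps": [[[-0.006,-0.001,0.06,0,-0.0166,0.0013],[-0.002,0,0.06,0,0,0],[0,0,0.04,0,0,0],[0,0,0.02,0,0,0],[0,0,0.006,0,0,0],[0,0,0,0,0,0]]]}}

```text
time: 29.7
eef_pos: [0.609, -0.1127, 0.1777]
ee_rot: [0.134, 0.961, -0.033, 0.241]
ft_force: [-0.0, 0.2, 0.8]
grip_width: 0.65
finger_force: 0.0
```

```bash
python3 st.py
```

```text
uvw [0.2482 0.0633 0.0144] F [0.3 0.1 0.8] 0.0 0.6503920311173239
```

Call:
{"fn": "drive_tool", "kwargs": {"steps": [[[0,0,0,0,0,0],[0,0,0,0,0,0],[0,0,0,0,0,0],[0,0,0,0,0,0],[0,0,0,0,0,0]]], "fingers": 1, "force": 25}}

```text
time: 30.2
eef_pos: [0.6102, -0.1124, 0.1793]
ee_rot: [0.134, 0.96, -0.033, 0.242]
ft_force: [-4.2, 2.0, 5.6]
grip_width: 0.147
finger_force: 24.6
```

Run:
```python
from plan import *
import st
u,v,_=toU(cur()[0])
c0=np.array([.1675,.0785]);k=np.array([u,v])
th0=np.arctan2(-(v-c0[1]),u-c0[0]);print(th0,np.hypot(*(k-c0)))
th=np.linspace(th0,1.571,18);P=c0+.078*np.c_[np.cos(th),-np.sin(th)]
D=np.diff(P,axis=0);print(json.dumps([[round(-d[0]/.5,3),round(d[1]/.5,3),0,0,0,0] for d in D]))
```

```text
uvw [0.2499 0.0639 0.0153] F [-1.4  0.8  7.1] 24.57249104976654 0.14693301356451066
0.17480431887323722 0.08369936245395386
[[0.003, -0.013, 0, 0, 0, 0], [0.004, -0.012, 0, 0, 0, 0], [0.005, -0.012, 0, 0, 0, 0], [0.006, -0.011, 0, 0, 0, 0], [0.007, -0.011, 0, 0, 0, 0], [0.008, -0.01, 0, 0, 0, 0], [0.008, -0.01, 0, 0, 0, 0], [0.009, -0.009, 0, 0, 0, 0], [0.01, -0.008, 0, 0, 0, 0], [0.01, -0.007, 0, 0, 0, 0], [0.011, -0.007, 0, 0, 0, 0], [0.012, -0.006, 0, 0, 0, 0], [0.012, -0.005, 0, 0, 0, 0], [0.012, -0.004, 0, 0, 0, 0], [0.013, -0.003, 0, 0, 0, 0], [0.013, -0.002, 0, 0, 0, 0], [0.013, -0.001, 0, 0, 0, 0]]
```

Call:
{"fn": "drive_tool", "kwargs": {"steps": [[[0.003,-0.013,-0.002,0,0,0],[0.004,-0.012,0,0,0,0],[0.005,-0.012,0,0,0,0],[0.006,-0.011,0,0,0,0],[0.007,-0.011,0,0,0,0],[0.008,-0.01,0,0,0,0],[0.008,-0.01,0,0,0,0],[0.009,-0.009,0,0,0,0]]]}}

```text
time: 31.0
eef_pos: [0.5783, -0.15, 0.1687]
ee_rot: [0.135, 0.96, -0.034, 0.244]
ft_force: [5.7, -0.0, -0.9]
grip_width: 0.145
finger_force: 24.3
```

```bash
python3 st.py
```

```text
uvw [0.227  0.0191 0.0155] F [ 4.4  1.5 -3.4] 24.320219457149506 0.14478207855998199
```

Call:
{"fn": "drive_tool", "kwargs": {"steps": [[[0.01,-0.008,0,0,0,0],[0.01,-0.007,0,0,0,0],[0.011,-0.007,0,0,0,0],[0.012,-0.006,0,0,0,0],[0.012,-0.005,0,0,0,0],[0.012,-0.004,0,0,0,0],[0.012,-0.003,0,0,0,0]]]}}

```text
time: 31.7
eef_pos: [0.5383, -0.1582, 0.1494]
ee_rot: [0.134, 0.96, -0.033, 0.243]
ft_force: [11.0, 1.3, -0.1]
grip_width: 0.001
finger_force: 4.3
```

```bash
python3 st.py
```

```text
uvw [0.1859 0.0002 0.0154] F [ 9.   4.3 -4.9] 4.256422184407711 0.0014287978705827945
```

Call:
{"fn": "drive_tool", "kwargs": {"steps": [[[0.004,0,0,0,0,0],[0.002,0,0,0,0,0],[0,0,0,0,0,0]]]}}

```text
time: 32.0
eef_pos: [0.5382, -0.1584, 0.1498]
ee_rot: [0.134, 0.96, -0.034, 0.245]
ft_force: [9.2, -1.1, -1.5]
grip_width: 0.002
finger_force: 3.7
```

```bash
python3 st.py
python3 - <<'E'
from plan import *
s={n:snap(n,n+'10.png') for n in('scene','top')}
for n in s:
  for t in('keeper_knob','keeper_pivot'):
    for d in finder.search_frame(n,t)[:2]:
        o,dd=ray(s[n],d['point']);o=toU(o);dd=M.T@dd
        print(n,t,np.round(d['point']),round(d['p'],2),(o+dd*(.042-o[2])/dd[2]).round(3))
print(proj(s['scene'],uvw(.1675,.0005,.042)),proj(s['top'],uvw(.1675,.0005,.042)))
E
```

```text
uvw [0.1861 0.     0.0158] F [ 7.4  1.5 -5.6] 3.6701505538076162 0.0018591903850687047
scene keeper_knob [208. 276.] 0.91 [0.167 0.057 0.042]
scene keeper_pivot [205. 275.] 0.79 [0.169 0.061 0.042]
top keeper_knob [324. 213.] 0.7 [ 0.267 -0.11   0.042]
top keeper_knob [214. 242.] 0.64 [0.176 0.077 0.042]
top keeper_pivot [426. 307.] 0.49 [ 0.133 -0.323  0.042]
[[244.55377478 266.27041905]] [[254.47895699 254.77106891]]
```

Call:
{"fn": "drive_tool", "kwargs": {"steps": [[[-0.012,0,0,0,0,0],[-0.004,0,0,0,0,0],[0,0,-0.04,0,0,0],[0,0,-0.09,0,0,0],[0,0,-0.09,0,0,0],[0,-0.09,-0.05,0,0,0],[0,-0.09,0,0,0,0],[0,-0.09,0,0,0,0],[0,-0.09,0,0,0,0],[0,-0.09,0,0,0,0],[0,-0.08,0,0,0,0],[0,0,0,0,0,0]]]}}

```text
time: 33.5
eef_pos: [0.4059, -0.4002, 0.2679]
ee_rot: [0.137, 0.96, -0.034, 0.24]
ft_force: [1.1, 0.7, -0.5]
grip_width: -0.0
finger_force: 0.0
```

```bash
python3 st.py
python3 - <<'E'
from plan import *
s={n:snap(n,n+'11.png') for n in('scene','top')}
R0={}
for t in('keeper_knob','keeper_pivot','long_plate_center','short_plate_center','stop','bolt_m16','tape_measure','marker'):
  for n in s:
    for d in finder.search_frame(n,t)[:1]:
        o,dd=ray(s[n],d['point']);o=toU(o);dd=M.T@dd
        print(n,t,np.round(d['point']),round(d['p'],2),(o+dd*(.045-o[2])/dd[2]).round(3))
for n in s:
    # dark blob near predicted knob
    c=proj(s[n],uvw(.1675,.0005,.042))[0].round().astype(int);x,y=c
    g=s[n]['pixels'][y-14:y+15,x-14:x+15].max(2);m=(g<45).astype(np.uint8)
    ys,xs=np.nonzero(m);px=(xs.mean()+x-14,ys.mean()+y-14) if len(xs) else None
    print(n,c,len(xs),px)
    if px: 
        o,dd=ray(s[n],px);o=toU(o);dd=M.T@dd;print('knob',(o+dd*(.044-o[2])/dd[2]).round(4))
    print(g[::2,::2])
E
```

```text
uvw [ 0.1875 -0.2687  0.1488] F [ 0.6  1.  -0.8] 0.0 -9.172611147510154e-05
top keeper_pivot [234. 249.] 0.89 [0.172 0.04  0.045]
top long_plate_center [264. 231.] 0.89 [ 0.216 -0.01   0.045]
top short_plate_center [255. 267.] 0.82 [ 0.146 -0.004  0.045]
top stop [290. 286.] 0.62 [ 0.122 -0.073  0.045]
top bolt_m16 [328. 289.] 0.71 [ 0.132 -0.143  0.045]
top tape_measure [322. 213.] 0.84 [ 0.268 -0.107  0.045]
top marker [327. 292.] 0.79 [ 0.125 -0.141  0.045]
scene [245 266] 65 (np.float64(244.6307692307692), np.float64(267.26153846153846))
knob [0.1656 0.0009 0.044 ]
[[45 46 46 46 46 46 46 45 45 45 46 47 46 47 46]
 [46 45 47 46 46 46 46 44 46 46 47 45 46 46 44]
 [45 46 46 45 45 45 45 45 47 46 46 45 45 45 46]
 [47 46 45 45 45 47 46 46 46 46 43 46 45 45 45]
 [45 46 45 47 46 47 45 45 45 46 46 45 45 46 46]
 [46 46 46 46 46 46 47 45 45 45 45 44 46 44 46]
 [46 44 45 46 45 45 46 45 45 45 46 45 46 45 46]
 [45 45 45 46 46 48 46 46 45 45 45 48 45 47 46]
 [46 46 46 47 46 46 45 46 45 46 46 45 47 46 45]
 [45 46 46 47 47 46 46 45 45 45 46 45 46 45 46]
 [46 44 46 47 46 46 46 46 46 45 47 45 47 46 
[... 552 characters left out ...]
3 215]
 [167 171 174 172 167 173 160 123 129 170 208 215 212 217 210]
 [168 166 172 172 173 172 112  36  30 123 189 214 214 215 209]
 [143 148 159 168 167 130  36  29  18  30 186 214 212 215 207]
 [ 76  72 164 157 138  78  23  25  20  69 197 213 215 214 182]
 [ 90  98 209 213 206 104  21  23  38 126 216 215 215 216 163]
 [ 94 104 203 212 214 192  88  71 124 176 216 213 214 215 161]
 [ 96 144 208 215 212 216 186 152 143 197 215 213 216 212 178]
 [ 87 177 214 213 213 215 218 217 213 217 212 215 215 211 174]
 [ 82 151 216 213 212 217 218 218 218 217 211 214 217 210 183]
 [ 84 160 213 212 212 219 219 217 218 217 213 215 217 202 188]
 [ 92 191 213 208 215 216 218 216 216 216 211 215 215 180 196]]
```

Run:
```python
from plan import *
g=lambda f:cv2.cvtColor(cv2.imread('pics/'+f),cv2.COLOR_BGR2GRAY)
A,B=g('t9.png'),g('top11.png')
d=cv2.absdiff(A,B)[222:284,236:302]
for y in range(0,62,3): print(222+y,''.join('#' if v>40 else '.' for v in d[y]))
for n,u,L,W,w in(('long',.1026,.104,.027,.01),('short',.1026,.084,.023,.02)):
    print(n,[proj(optics.snapshot('top'),uvw(u+x,k*W+.0006,w))[0].round(1).tolist() for x in(0,L) for k in(1,-1)])
```

```text
222 ..................................................................
225 ..................................................................
228 ..................................................................
231 ..................................................................
234 ..................................................................
237 ..................................................................
240 ..................................................................
243 ..................................................................
246 #####.............................................................
249 ########...###.#######............................................
252 ########...#.###########..........................................
255 .........###############..........................................
258 ..............#########...........................................
261 .................#####............................................
264 ..................................................................
267 ..................................................................
270 ..................................................................
273 ..................................................................
276 ..................................................................
279 ..................................................................
282 ..................................................................
long [[239.5, 279.3], [266.9, 284.8], [246.9, 227.6], [275.2, 233.1]]
short [[240.3, 281.4], [263.9, 286.2], [246.3, 239.5], [270.5, 244.2]]
```

Only the keeper changed between the two pictures, so the plates did not move. The keeper is at its end stop.

```bash
python3 -c "
from workcell import robot
print(robot.finish_job())"
```

```text
the job is handed in; nothing more can be done
None
```

The job is handed in at about 34 s of the 67 s allowed. The stop is locked in its notch, both plates lie square against it between the scribed lines, and the keeper is at its end stop; no verdict came back.

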